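# Turn the soldering tile over with the cranked turner

## Robot

A 6-joint arm with a two-finger parallel gripper is mounted at the origin on the work surface. World frame = base frame: x ahead of the robot, y to its left, z up, the work surface at z = 0. Lengths are in m, angles in rad, forces in N, time in s.
With the tool pointing down it reaches from about 0.35 to 0.775 m from the base axis. Payload 7.3 kg.
Tool frame: the origin (TCP) lies at the very end of the fingers, on their centre line; the grasp point (between the pads) lies 19 mm behind it (robot.pinch_z is the distance from the TCP to the grasp point, in m); z points along the fingers, y is the line along which they close (so a half turn about z gives the same grasp; the last joint's range is limited). The gripper opens to 92 mm and grips with 3 to 60 N. Pads are 19 mm wide; open, the fingers measure 130 mm over their backs; the gripper's body (75 mm by 190 mm) begins 47 mm behind the grasp point.
Start: joints at [0.966, 0.342, 1.524, -0, 1.275, -0.146], TCP at [0.232, 0.471, 0.227] pointing down, gripper open.
Joint ranges: [-2.53, 2.53], [-0.77, 2.02], [0.04, 2.7], [-1, 4.14], [0.28, 2.66], [-3.11, 3.11]. Speed limits (rad/s): [2.57, 2.57, 3.14, 3.14, 3.14, 3.14].

## Interface

Orientations are given as [roll, pitch, yaw] about the fixed x, y, z axes, in that order (R = Rz(yaw) Ry(pitch) Rx(roll)).
In Python, from cell import robot gives the robot as it stands.
- The arm moves only by the tool move_arm, never from a script. Its argument "motion" is a list of rows, each a list of 6 numbers: the shift along the tool's x, y, z in units of 0.1 m (1.0 is 0.1 m), then the turn, a rotation vector about the tool's x, y, z in units of pi rad (1.0 is pi rad). In form: [[dx, dy, dz, rx, ry, rz], ...]. A call has 1 to 12 rows; each row is the pose to reach, as a shift and turn from the pose commanded when the call began, along the tool's axes at that moment, turning the shorter way round; what a row does not reach only later rows make up. A row lasts 1/8 s, in which the tool goes at most 62.5 mm and 10.7 degrees, less where a joint would pass 70% of its speed; a pose out of reach is approached as far as the arm can. A call with a number of a shift or a turn outside -1 to 1 is refused whole. A call with a gripper value outside its range is refused whole. "fingers" is the opening, from -1 (shut) to 1 (fully open), set as the call begins (left out, the last holds). The fingers move at their own pace and stop on an object; "newtons" is the grip in N (left out, the last holds). Time passes only in rows, so rows that repeat a pose let the fingers close. It gives the time, the measured TCP pose, the force, the opening and the grip force at its end, in the units of the state.
- robot.observe(): the state, without advancing time (a new reading comes with each control period).
- robot.read_camera(name): name is "scene" or "top" or "wrist"; returns a dict with "image" (480x640x3 uint8, red, green, blue), "range_z" (480x640 float32, m along the optical axis (not along the pixel's ray), 0 where there is no reading), "vfov" (degrees; the focal length in pixels is half the picture's height over the tangent of half this angle, whatever the lens; pixels are square), "cx", "cy" (the principal point, pixels), "extrinsics" (4x4, takes a point from camera to world coordinates); the wrist camera has in their place "hand_eye" (4x4, takes a point from camera to tool coordinates, whose origin is the TCP and whose axes are the flange's). Camera axes: x right, y up, looking along -z (the intrinsics and any distortion apply to the point x, -y, -z); pixel columns grow to the right and rows downward; lengths in m; the calibration is good to about 2 mm. The wrist camera is an equidistant fisheye: a pixel r from the principal point sees the ray r / f radians off the axis. A picture is of the moment at which its call begins: read the wrist's pose just before it.
- robot.hand_in(): hands the job in; it is judged then, once.
The state is a dict: "time": time; "qpos": joint angles; "qvel": joint speeds; "joint_efforts": joint torques, N m; "tool_pos": TCP position; "tool_rot": TCP orientation; "contact_force": force on the tool from outside, world axes, zero at the start; "torque": the same for the moment, N m; "opening": finger opening in m; "grip_force": force on a finger pad.
Only numpy, scipy, OpenCV 4.12 (cv2) and the standard library are available. Lean on these libraries where they do the work, as an engineer would, in place of code of your own. Each camera call takes 0.05 s, during which the arm holds its last target. There are 200 camera calls.

## Task

Pick up the turner by its wooden handle and slide its blade under the soldering tile, along the floor of the stand between the runners, until it butts firmly but gently against the stop bar hidden there. Then tip the tile up with a brisk turn of the wrist and over the step, so that it lies flat on the raised shelf with its grooves down. Lay the turner back flat on its rubber mat, pointing as before; touch the tile only with the turner, press nothing hard and leave the other things alone.

Things in the scene. Friction and masses are not known exactly. Their poses are not given: they have to be found in the camera images.
- stand: fixed dark steel tile stand, 225 mm long (its x), 100 mm wide (its y). Origin on the bench below the foot of the step, midway across; x points from the open apron over the tile bay to the raised shelf, z up. Its rigid floor is a 6 mm plate (top at z = 6 mm), x = -125 to 100 mm. The apron, x = -125 to -76, is bare floor, open on three sides; the tile bay is x = -76 to 0
- shelf: raised grey slab fixed on the stand's far end, same origin and axes: x = 0 to 100 mm, top z = 19 mm. Its near face at x = 0 is the upright step. It carries the stop: a rigid bar across the bay floor between the runners, 46 mm wide, 5 mm high, hidden under the tile, clamped with its face anywhere 4 to 20 mm before the step, so found only by feel: creep in at about 5 mm/s, stop at a few newtons (over 25 N is too hard)
- bay (a point): centre of the bay floor (stand x -38, y 0, z 6 mm). Two runners 6 mm wide, top at stand z = 13 mm, centred at y = -27 and 27 mm, x = -72 to 0, carry the tile: 48 mm free between them, 7 mm high gap under the tile. Outside them side walls, inner faces at y = -37 and 37 mm, top at z = 16 mm
- tile: loose white ceramic soldering tile, 64 x 64 x 9 mm, 50 to 100 g. Origin at its centre; z comes out of the grooved face (five ribs 8 mm wide, 3 mm high, along x); the other face is smooth. It starts grooves up, flat across the two runners, x along the stand's x, far edge 2 to 8 mm short of the step. As it stands up it needs its own thickness of room between blade and step: draw the blade back as it turns, or it jams
- turner: loose cranked turner (spatula), 80 to 150 g. Origin at the centre of its wooden handle: 64 mm long (x), 14 wide (y), 20 high (z). x points to the blade tip. z is up when the blade lies flat; it then stands by itself, and starts so on the mat. Grip the handle by its sides, fingers upright or slanting along it (say 45 degrees, pointing down and towards the blade); it turns in a weak grip
- turner_tip (a point): middle of the front edge of the turner's blade, on its underside: at x 107, y 0, z -40 mm in the turner's frame. The flat steel blade is 40 mm wide, 75 mm long (turner x = 32 to 107 mm), 2.5 mm thick; a thin neck joins its rear to the handle's front, which lies higher
- mat: fixed black rubber mat 210 x 120 x 4 mm, origin at the centre of its underside (on the bench), x along its length, pointing the way the turner's blade points at the start; the turner's origin starts about 45 mm behind the mat's centre (x = -45 mm)
- flux_jar: bystander: small closed glass jar, 52 mm across, 60 mm high; origin at the centre of its underside
- tape_roll: bystander: yellow ring of tape lying flat, 64 mm across, 20 mm high; origin at the centre of its underside
- bench_brush: bystander: small hand brush lying on the bench; origin under its middle
- tin: bystander: round steel tin, 48 mm across, 22 mm high; origin at the centre of its underside
- pin_cup: bystander: white ceramic cup, 66 mm across, 50 mm high; origin at the centre of its underside
- rubber_block: bystander: eraser block 50 x 24 x 14 mm; origin at the centre of its underside
Things that resemble listed ones, but are neither listed nor needed, are in the scene too. Of the things that look like the stand, the larger one is meant. Of the things that look like the tile, the larger one is meant.

How it is judged:
By the outcome, as a careful person would: the job done as asked, in the order asked, and still so for the second after the job is handed in, with the robot touching nothing.
It also fails if it takes over 67 s, if anything falls off the work surface, if the arm or the gripper's body presses on something with over 40 N, if the wrist force passes 120 N, or if a joint passes its speed limit or range.

## Working session

There is one attempt and no reset: what is moved stays moved. The work goes in short steps, Python scripts to look and compute and a tool call to move; the robot and the scene stay as the last step left them, time stands still between calls to the robot, and variables do not carry over. Pictures are saved under pics/ and viewed, at most 10 in all, crops included, and the job is handed in when it is done.

Besides the shell and the picture viewer there is one more tool, called after ">>>" by a JSON object that holds its "name" and its "arguments", one argument or row to a line. move_arm: Moves the arm, as the interface text tells. Shifts and turns lie within -1 to 1; 1 stands for 0.1 m of shift or pi rad of turn. Its arguments: {"type":"object","properties":{"motion":{"type":"array"},"fingers":{"type":"number"},"newtons":{"type":"number"}},"required":["motion"]}

```bash
ls; mkdir -p pics; python3 - <<'E'
from cell import robot
import cv2,numpy as np,pickle
for n in("scene","top"):
    d=robot.read_camera(n); pickle.dump(d,open(f'{n}.pkl','wb'))
    cv2.imwrite(f'pics/{n}0.png',d['image'][:,:,::-1])
    print(n,d['vfov'],d['cx'],d['cy'],d['extrinsics'].round(3).tolist(),[k for k in d])
print(robot.observe())
E
```

```text
pics
scene 55.02443766379301 313.95101336172013 249.00231541746274 [[-0.135, -0.616, 0.776, 1.258], [0.991, -0.093, 0.098, 0.1], [0.012, 0.782, 0.623, 0.648], [0.0, 0.0, 0.0, 1.0]] ['image', 'range_z', 'vfov', 'cx', 'cy', 'extrinsics']
top 56.66430160658138 317.59745301446816 244.29615442316592 [[-0.019, 0.992, -0.127, 0.401], [-1.0, -0.016, 0.021, 0.003], [0.018, 0.127, 0.992, 0.865], [0.0, 0.0, 0.0, 1.0]] ['image', 'range_z', 'vfov', 'cx', 'cy', 'extrinsics']
{'time': 0.1, 'qpos': array([ 9.66015385e-01,  3.42623600e-01,  1.52491253e+00, -8.86507451e-06,
        1.27539835e+00, -1.45995980e-01]), 'qvel': array([-0.00087465, -0.00207408, -0.00178319,  0.00142392, -0.00101107,
        0.00131357]), 'joint_efforts': array([ 7.57335947e-04, -4.32004023e+01, -2.44693297e+01,  7.18284189e-02,
        5.25522628e-02, -2.96268695e-05]), 'tool_pos': array([0.23227515, 0.47042131, 0.22613287]), 'tool_rot': array([-3.14026387e+00, -1.86817945e-04,  2.68281015e+00]), 'contact_force': array([-0.6038036 ,  0.02205802,  0.16388034]), 'torque': array([-0.02602213, -0.00778606,  0.00567247]), 'grip_force': 0.0, 'opening': 0.09163822056981097}
```

View pics/top0.png

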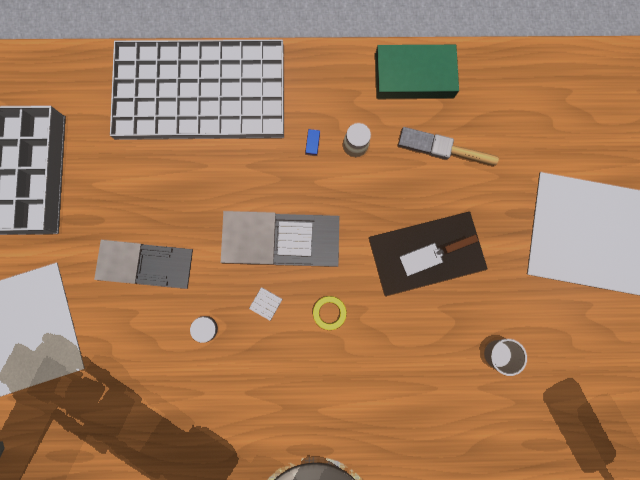

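View pics/scene0.png

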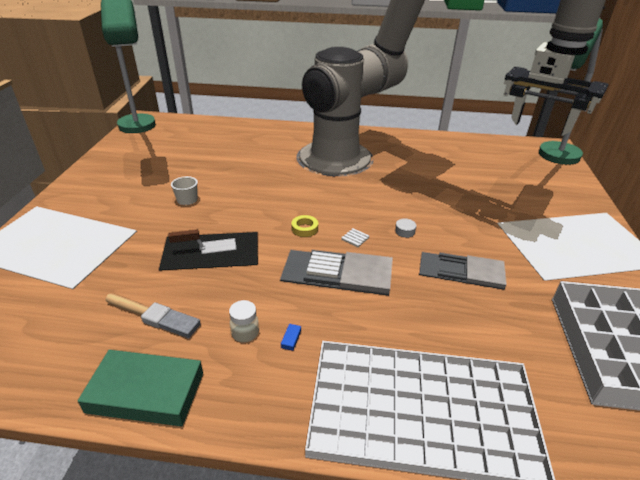

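```bash
cat > h.py <<'E'
import numpy as np,cv2,pickle
from scipy.spatial.transform import Rotation as R
def cloud(d,T=None):
    h,w=d['range_z'].shape; f=h/2/np.tan(np.radians(d['vfov']/2)); z=d['range_z']
    u,v=np.meshgrid(np.arange(w),np.arange(h)); 
    P=np.stack([(u-d['cx'])/f*z,-(v-d['cy'])/f*z,-z],-1); T=d['extrinsics'] if T is None else T
    return P@T[:3,:3].T+T[:3,3]
def ray(d,uv,zw,T=None,fish=False):
    f=240/np.tan(np.radians(d['vfov']/2)); T=d['extrinsics'] if T is None else T
    uv=np.atleast_2d(uv).astype(float); a=(uv-[d['cx'],d['cy']])
    if fish:
        r=np.linalg.norm(a,axis=1,keepdims=True)+1e-9; th=r/f
        D=np.hstack([a/r*np.sin(th)*[1,-1],-np.cos(th)])
    else: D=np.hstack([a/f*[1,-1],-np.ones((len(a),1))])
    D=D@T[:3,:3].T; return T[:3,3]+D*((zw-T[2,3])/D[:,2:])
E
python3 - <<'E'
from h import *
d=pickle.load(open('top.pkl','rb'));P=cloud(d);im=d['image'].astype(int)
H=P[...,2]
def rect(m,name,big=True):
    n,l,s,c=cv2.connectedComponentsWithStats(m.astype(np.uint8)); k=1+s[1:,4].argmax(); m=l==k
    p=P[m]; r=cv2.minAreaRect((p[:,:2]*1000).astype(np.float32)); print(name,m.sum(),np.round(r[0],1),np.round(r[1],1),round(r[2],1),'z',np.percentile(p[:,2]*1000,[5,50,95]).round(1)); return m
b=np.zeros(H.shape,bool); sub=lambda a,e,c,f:(lambda m:(m.__setitem__((slice(c,f),slice(a,e)),True),m)[1])(b.copy())
g=im.mean(2); sat=im.max(2)-im.min(2)
rect(sub(210,350,200,280)&(sat<25),'stand')
rect(sub(210,350,200,280)&(sat<25)&(g>170),'tile')
rect(sub(360,495,205,300)&((sat<25)|(H>.02)),'mat')
rect(sub(360,495,205,300)&(g>140)&(sat<30),'blade')
rect(sub(360,495,205,300)&(H>.035),'handle')
print(np.median(H[300:340,400:470]))
c=cv2.resize(d['image'][205:300,215:495,::-1],None,fx=2.85,fy=2.85,interpolation=cv2.INTER_CUBIC);cv2.imwrite('pics/c1.png',c)
E
```

```text
stand 5900 [488.3  58.4] [224.6 169. ] 87.0 z [ 4.1 17.5 21.9]
tile 966 [521.   29.3] [62.7 62.9] 86.3 z [16.8 20.5 23.4]
mat 6237 [ 474.6 -160.6] [117.3 351.9] 13.4 z [ 1.2  3.9 15.4]
blade 750 [ 478.5 -216.6] [38.8 77.7] 20.5 z [3.7 6.2 8.8]
handle 276 [ 455.6 -153.9] [ 13.9 331.9] 20.2 z [46.3 53.3 56. ]
-0.00030370828415449136
```

View pics/c1.png

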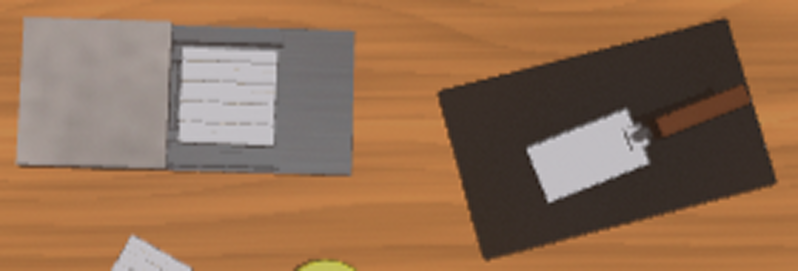

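The crop shows the shelf at left (corners about 22,17 / 170,22 / 165,167 / 18,165), the tile (180,45 to 277,147) with its far edge near the step, the apron at right, and the turner lying on the mat with its blade pointing left (tip edge 527,148 to 548,203; handle end about 748,95).

```bash
python3 - <<'E'
from h import *
d=pickle.load(open('top.pkl','rb'));P=cloud(d);im=d['image'].astype(int);H=P[...,2];ok=d['range_z']>0
g=im.mean(2); sat=im.max(2)-im.min(2); V,U=np.mgrid[:480,:640]
def box(a,e,c,f): return (U>=a)&(U<e)&(V>=c)&(V<f)&ok
def rect(m,name,z):
    m=cv2.morphologyEx(m.astype(np.uint8),cv2.MORPH_OPEN,np.ones((2,2)))
    n,l,s,c=cv2.connectedComponentsWithStats(m); m=l==1+s[1:,4].argmax()
    vv,uu=np.where(m); p=ray(d,np.c_[uu,vv],z)[:,:2]*1000; r=cv2.minAreaRect(p.astype(np.float32))
    print(name,m.sum(),'c',np.round(r[0],1),np.round(r[1],1),round(r[2],1),'mean',p.mean(0).round(1),'pca',end=' ')
    w,v=np.linalg.eigh(np.cov(p.T)); print(np.degrees(np.arctan2(v[1,1],v[0,1])).round(1), 'depthz',np.median(H[m]).round(4))
rect(box(210,277,200,280)&(sat<35),'shelf',.019)
rect(box(312,350,200,280)&(sat<25),'apron',.006)
rect(box(270,320,215,265)&(sat<25)&(g>150),'tile',.022)
rect(box(360,495,205,300)&(sat<25)&(g<90),'mat',.004)
rect(box(360,495,205,300)&(g>140)&(sat<30),'blade',.0065)
rect(box(430,495,205,300)&(H>.035),'handle',.054)
f=lambda c:(np.array(c)+.5)/2.85-.5+[215,205]
print('shelf far/near corners',(ray(d,f([[22,17],[18,165],[170,22],[165,167]]),.019)*1000).round(1).tolist())
print('apron end',(ray(d,f([[354,30],[351,175]]),.006)*1000).round(1).tolist())
print('tile far,near',(ray(d,f([[182,45],[179,141],[277,51],[273,147]]),.022)*1000).round(1).tolist())
print('blade tip',(ray(d,f([[527,148],[548,203],[628,109],[650,163]]),.0065)*1000).round(1).tolist())
print('mat',(ray(d,f([[439,92],[486,260],[726,18],[776,183]]),.004)*1000).round(1).tolist())
E
```

```text
shelf 2789 c [522.5 113.7] [105.1  99.7] 87.6 mean [521.9 114.1] pca 77.7 depthz 0.0182
apron 1331 c [517.3 -31.8] [51.  98.3] 89.0 mean [516.9 -30.9] pca 178.1 depthz 0.0053
tile 1090 c [518.8  27.3] [63.1 63.7] 89.0 mean [518.9  27.3] pca -165.7 depthz 0.0202
mat 5118 c [ 489.  -231.7] [117.1 206.8] 13.4 mean [ 489.6 -229.8] pca 102.7 depthz 0.0036
blade 744 c [ 476.2 -217.6] [38.8 75.4] 20.5 mean [ 475.6 -216.3] pca 110.0 depthz 0.0059
handle 271 c [ 498.8 -278.8] [13.9 68.7] 20.2 mean [ 498.8 -278.9] pca 110.3 depthz 0.0529
shelf far/near corners [[577.5, 167.5, 19.0], [477.1, 169.3, 19.0], [572.5, 67.6, 19.0], [474.1, 71.6, 19.0]]
apron end [[567.6, -58.0, 6.0], [467.6, -53.4, 6.0]]
tile far,near [[556.0, 59.4, 22.0], [491.0, 61.9, 22.0], [550.9, -4.5, 22.0], [486.0, -0.7, 22.0]]
blade tip [[483.9, -174.0, 6.5], [446.2, -186.8, 6.5], [509.6, -244.7, 6.5], [472.2, -257.9, 6.5]]
mat [[523.8, -115.5, 4.0], [408.5, -143.5, 4.0], [572.5, -317.3, 4.0], [457.2, -344.5, 4.0]]
```

>>> {"name": "move_arm", "arguments": {
  "motion": [
    [-0.33,-0.33,0,0,0,0],
    [-0.67,-0.67,0,0,0,0],
    [-1,-1,0,0,0,0]
  ],
  "fingers": -0.1,
  "newtons": 30
}}

```text
time: 0.48
tool_pos: [0.2779, 0.3353, 0.2264]
tool_rot: [-3.141, -0.0, 2.683]
contact_force: [-0.2, 0.5, 0.2]
opening: 0.0663
grip_force: 0.0
```

>>> {"name": "move_arm", "arguments": {
  "motion": [
    [-0.33,-0.33,0,0,0,0],
    [-0.67,-0.67,0,0,0,0],
    [-1,-1,0,0,0,0]
  ]
}}

```text
time: 0.85
tool_pos: [0.3233, 0.2014, 0.2266]
tool_rot: [-3.142, -0.0, 2.683]
contact_force: [0.8, 1.0, -0.0]
opening: 0.0419
grip_force: 0.0
```

>>> {"name": "move_arm", "arguments": {
  "motion": [
    [-0.33,-0.33,0,0,0,0],
    [-0.67,-0.67,0,0,0,0],
    [-1,-1,0,0,0,0]
  ]
}}

```text
time: 1.23
tool_pos: [0.3688, 0.0674, 0.2267]
tool_rot: [3.141, 0.0, 2.683]
contact_force: [0.9, -0.1, 0.1]
opening: 0.0414
grip_force: 0.0
```

>>> {"name": "move_arm", "arguments": {
  "motion": [
    [-0.33,-0.33,0,0,0,0],
    [-0.67,-0.67,0,0,0,0],
    [-1,-1,0,0,0,0]
  ]
}}

```text
time: 1.6
tool_pos: [0.4141, -0.0667, 0.2266]
tool_rot: [3.141, -0.0, 2.682]
contact_force: [0.7, 0.9, 0.5]
opening: 0.0408
grip_force: 0.0
```

>>> {"name": "move_arm", "arguments": {
  "motion": [
    [-0.33,-0.33,0,0,0,0],
    [-0.67,-0.67,0,0,0,0],
    [-1,-1,0,0,0,0],
    [-1,-1,0,0,0,0.06],
    [-1,-1,0,0,0,0.12],
    [-1,-1,0,0,0,0.18],
    [-1,-1,0,0,0,0.241],
    [-1,-1,0,0,0,0.241]
  ]
}}

```text
time: 2.6
tool_pos: [0.4591, -0.1989, 0.2264]
tool_rot: [-3.141, -0.001, 1.927]
contact_force: [-0.2, -0.8, -0.8]
opening: 0.0415
grip_force: 0.0
```

```bash
cat >> h.py <<'E'
def Tof(p,r):
    T=np.eye(4);T[:3,:3]=R.from_euler('xyz',r).as_matrix();T[:3,3]=p;return T
def delta(T0,T1):
    "move numbers (tool axes, units) from T0 to T1"
    D=np.linalg.inv(T0)@T1
    return np.r_[D[:3,3]/.1,R.from_matrix(D[:3,:3]).as_rotvec()/np.pi].round(3)
def toolpose(org,yaw,th,phi=45,back=0,off=0):
    "tool pose gripping turner whose handle centre is org (m), yaw deg, nose-down th deg; phi slant; back along tool z"
    Rt=R.from_euler('zy',0 if 0 else [yaw,th],degrees=True) if 0 else R.from_euler('ZY',[yaw,th],degrees=True)
    f=np.radians(phi);c,s=np.cos(f),np.sin(f)
    A=Rt.as_matrix()@np.array([[s,0,c],[0,-1,0],[c,0,-s]]).T
    T=np.eye(4);T[:3,:3]=A;T[:3,3]=np.array(org)+A[:,2]*(.019-back)+Rt.as_matrix()[:,0]*off;return T
E
python3 - <<'E'
from h import *
from cell import robot
s=robot.observe();T0=Tof(s['tool_pos'],s['tool_rot'])
d=robot.read_camera('wrist');d['T']=T0;pickle.dump(d,open('w1.pkl','wb'))
cv2.imwrite('pics/w1.png',d['image'][:,:,::-1]);print(d['vfov'],d['cx'],d['cy'],d['hand_eye'].round(3).tolist(),s['qpos'].round(3))
for b in(.1,0):print(delta(T0,toolpose([.499,-.279,.044],110.3,0,45,b)),toolpose([.499,-.279,.044],110.3,0,45,b).round(3).tolist())
t=pickle.load(open('top.pkl','rb'))
print('cup',ray(t,[508,357],.05),'brush',ray(t,[497,160],.02),'jar',ray(t,[358,135],.06))
E
```

```text
65.70646984690485 319.7231050113332 240.66762638315484 [[0.0, 0.96, 0.28, 0.076], [1.0, -0.0, -0.0, 0.0], [-0.0, 0.28, -0.96, -0.158], [0.0, 0.0, 0.0, 1.0]] [-0.562  0.298  1.59   0.     1.255 -0.918]
[-1.463e+00  9.400e-02  1.250e+00 -0.000e+00  2.500e-01  1.000e-03] [[-0.245, 0.938, -0.245, 0.519], [0.663, 0.347, 0.663, -0.333], [0.707, 0.0, -0.707, 0.101], [0.0, 0.0, 0.0, 1.0]]
[-7.570e-01  9.500e-02  1.957e+00 -0.000e+00  2.500e-01  1.000e-03] [[-0.245, 0.938, -0.245, 0.494], [0.663, 0.347, 0.663, -0.266], [0.707, 0.0, -0.707, 0.031], [0.0, 0.0, 0.0, 1.0]]
cup [[ 0.29467784 -0.35343671  0.05      ]] brush [[ 0.67107019 -0.37265853  0.02      ]] jar [[ 0.71037362 -0.0940749   0.06      ]]
```

View pics/w1.png

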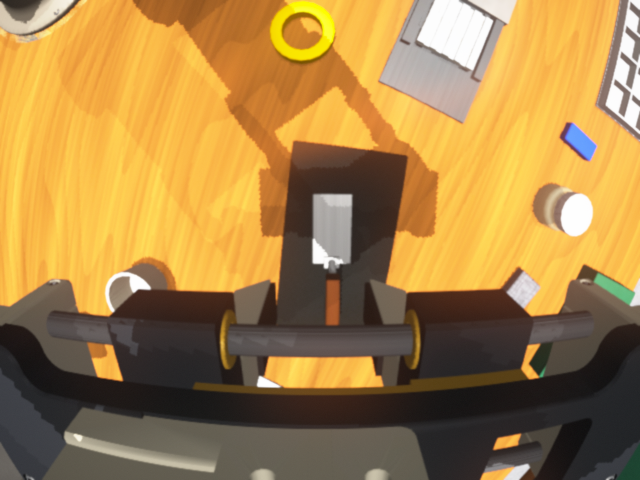

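The wrist view shows the turner blade upright in the picture (tip edge 313–352 at row 194, rear edge row 263) with the handle at column 333, rows 272–325. It is aligned with the tool; I check the position against the top camera.

```bash
python3 - <<'E'
from h import *
d=pickle.load(open('w1.pkl','rb'));T=d['T']@d['hand_eye']
p=ray(d,[[313,194],[352,194],[314,263],[351,263]],.0065,T,True)*1000;print(p.round(1).tolist())
t=p[:2].mean(0);r=p[2:].mean(0);v=t-r;print(t,np.linalg.norm(v),np.degrees(np.arctan2(v[1],v[0])))
u=v/np.linalg.norm(v);print('org',t-107*u)
print('handle',(ray(d,[333,280],.054,T,True)*1000).round(1), (ray(d,[[291,142],[407,156]],.004,T,True)*1000).round(1))
print('stand apron corners',(ray(d,[[380,81],[463,122]],.006,T,True)*1000).round(1))
E
```

```text
[[447.6, -186.5, 6.5], [485.2, -172.4, 6.5], [474.5, -256.5, 6.5], [512.0, -242.6, 6.5]]
[ 466.41064645 -179.49369342    6.5       ] 75.03273155911273 110.93844927847474
org [ 504.6486835  -279.42793441    6.5       ]
handle [[ 492.3 -250.3   54. ]] [[ 408.2 -144.2    4. ]
 [ 524.5 -114.7    4. ]]
stand apron corners [[470.  -53.2   6. ]
 [567.3 -56.7   6. ]]
```

>>> {"name": "move_arm", "arguments": {
  "motion": [
    [-0.2,0.02,0.07,0,0.05,0],
    [-0.4,0.04,0.14,0,0.1,0],
    [-0.6,0.05,0.21,0,0.15,0],
    [-0.8,0.06,0.28,0,0.2,0],
    [-1,0.08,0.35,0,0.25,0],
    [-1,0.08,0.35,0,0.25,0],
    [-1,0.08,0.35,0,0.25,0]
  ]
}}

```text
time: 3.52
tool_pos: [0.5017, -0.2898, 0.1918]
tool_rot: [3.139, -0.785, 1.929]
contact_force: [0.2, 0.8, -0.7]
opening: 0.0414
grip_force: 0.0
```

```bash
python3 - <<'E'
from h import *
from cell import robot
s=robot.observe();T0=Tof(s['tool_pos'],s['tool_rot']);print(s['qpos'].round(2))
for b in(.06,0):print(delta(T0,toolpose([.5015,-.2795,.044],110.5,0,45,b)))
E
```

```text
[-0.81  0.91  0.86  0.33  2.1  -1.11]
[-0.976  0.032  0.704  0.001  0.     0.   ]
[-9.750e-01  3.100e-02  1.304e+00  1.000e-03  0.000e+00  0.000e+00]
```

>>> {"name": "move_arm", "arguments": {
  "motion": [
    [-0.4,0.01,0.25,0,0,0],
    [-0.8,0.02,0.5,0,0,0],
    [-0.975,0.03,0.7,0,0,0],
    [-0.975,0.03,0.7,0,0,0]
  ]
}}

```text
time: 4.03
tool_pos: [0.5113, -0.306, 0.075]
tool_rot: [3.14, -0.784, 1.929]
contact_force: [-1.2, -0.1, 0.6]
opening: 0.0417
grip_force: 0.0
```

>>> {"name": "move_arm", "arguments": {
  "motion": [
    [0,0,0.15,0,0,0],
    [0,0,0.3,0,0,0],
    [0,0,0.45,0,0,0],
    [0,0,0.6,0,0,0],
    [0,0,0.6,0,0,0],
    [0,0,0.6,0,0,0]
  ]
}}

```text
time: 4.78
tool_pos: [0.4974, -0.2681, 0.0333]
tool_rot: [3.138, -0.781, 1.929]
contact_force: [-0.8, 0.4, 0.7]
opening: 0.0412
grip_force: 0.0
```

```bash
python3 - <<'E'
from h import *
from cell import robot
s=robot.observe();T0=Tof(s['tool_pos'],s['tool_rot']);print(s['qpos'].round(2),s['contact_force'])
for b in(.0,):print(delta(T0,toolpose([.5015,-.2795,.044],110.5,0,45,b)))
d=robot.read_camera('wrist');d['T']=T0;pickle.dump(d,open('w2.pkl','wb'))
cv2.imwrite('pics/w2.png',d['image'][:,:,::-1])
E
```

```text
[-0.8   1.03  1.04  0.3   1.79 -1.2 ] [-0.7779312   0.38145387  0.73125751]
[-0.01  -0.002  0.029  0.001  0.001 -0.   ]
```

View pics/w2.png

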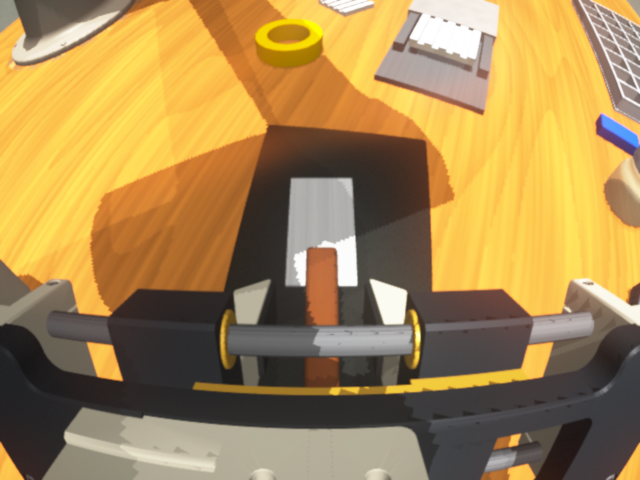

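The handle (columns 305–338) sits centred between the fingers (236–405). Close the grip.

>>> {"name": "move_arm", "arguments": {
  "motion": [
    [0,0,0.03,0,0,0],
    [0,0,0.03,0,0,0],
    [0,0,0.03,0,0,0]
  ]
}}

```text
time: 5.2
tool_pos: [0.4956, -0.2654, 0.0286]
tool_rot: [-3.142, -0.786, 1.926]
contact_force: [-0.1, -0.3, 0.7]
opening: 0.0415
grip_force: 0.0
```

>>> {"name": "move_arm", "arguments": {
  "motion": [
    [0,0,0,0,0,0],
    [0,0,0,0,0,0],
    [0,0,0,0,0,0],
    [0,0,0,0,0,0],
    [0,0,0,0,0,0]
  ],
  "fingers": -1,
  "newtons": 45
}}

```text
time: 5.82
tool_pos: [0.4958, -0.2654, 0.0287]
tool_rot: [3.141, -0.785, 1.926]
contact_force: [0.3, 0.2, 0.4]
opening: 0.0139
grip_force: 45.0
```

```bash
python3 - <<'E'
from h import *
from cell import robot
s=robot.observe();T0=Tof(s['tool_pos'],s['tool_rot']);print(s)
np.save('Tgrasp.npy',T0)
d=robot.read_camera('wrist');pickle.dump(d,open('w3.pkl','wb'))
im=d['image'].astype(int); m=(im.min(2)>120)&(im.max(2)-im.min(2)<30); m[:, :270]=0;m[:,375:]=0;m[:160]=0;m[300:]=0
n,l,st,c=cv2.connectedComponentsWithStats(m.astype(np.uint8));k=1+st[1:,4].argmax();print(st[k],c[k])
E
```

```text
{'time': 5.825, 'qpos': array([-0.79540729,  1.03388124,  1.05444139,  0.29991664,  1.78343038,
       -1.19941378]), 'qvel': array([ 0.00198699, -0.00108234,  0.00022427, -0.00063575, -0.00102775,
        0.0003439 ]), 'joint_efforts': array([-4.01530846e-02, -6.63448548e+01, -1.83355719e+01,  1.10306304e+00,
        3.25873353e+00,  1.65950472e-02]), 'tool_pos': array([ 0.49575492, -0.26540968,  0.02867385]), 'tool_rot': array([ 3.14135842, -0.78533996,  1.9257833 ]), 'contact_force': array([0.33862375, 0.15339504, 0.44059143]), 'torque': array([-0.42038339, -0.18099287, -0.04534729]), 'grip_force': 44.96850371360779, 'opening': 0.013918121114665092}
[ 270  178  105  122 6750] [320.58133333 231.80666667]
```

>>> {"name": "move_arm", "arguments": {
  "motion": [
    [0.14,0,-0.14,0,0,0],
    [0.28,0,-0.28,0,0,0],
    [0.42,0,-0.42,0,0,0],
    [0.56,0,-0.56,0,0,0],
    [0.56,0,-0.56,0,0,0]
  ]
}}

```text
time: 6.5
tool_pos: [0.4963, -0.266, 0.11]
tool_rot: [3.139, -0.782, 1.928]
contact_force: [-1.1, 1.0, -1.6]
opening: 0.014
grip_force: 45.0
```

```bash
cat >> h.py <<'E'
def tip_in_tool(along=.0905,down=.0247):
    Tg=np.load('Tgrasp.npy'); y=Tof([0,0,0],[0,0,1.926])[:3,:3]
    X=np.eye(4);X[:3,:3]=y;X[:3,3]=Tg[:3,3]+y@np.array([along,0,-down]);return np.linalg.inv(Tg)@X
S=lambda o=(.523,.069),yaw=87.5:Tof([o[0],o[1],0],[0,0,np.radians(yaw)])
def turner(x,y,z,th,yaw=0,**k):
    "tool pose for tip at stand (x,y,z) mm, nose-down th deg, yaw deg rel. to stand"
    X=np.eye(4);X[:3,:3]=R.from_euler('ZY',[yaw,th],degrees=True).as_matrix();X[:3,3]=np.array([x,y,z])/1000
    return S(**k)@X@np.linalg.inv(tip_in_tool())
def tipnow(T,**k):
    X=np.linalg.inv(S(**k))@T@tip_in_tool(); return (X[:3,3]*1000).round(1),R.from_matrix(X[:3,:3]).as_euler('ZYX',degrees=True).round(1)
E
python3 - <<'E'
from h import *
from cell import robot
s=robot.observe();T0=Tof(s['tool_pos'],s['tool_rot']);print(s['contact_force'],tipnow(T0))
A=turner(-100,0,50,0);print(delta(T0,A)); print(delta(A,turner(-90,0,8,0)))
E
```

```text
[-1.13666517  0.99013618 -1.59267704] (array([-252.5,   47.1,   85. ]), array([22.9,  0.2, -0.1]))
[ 6.680e-01  6.740e-01  1.162e+00 -8.900e-02  1.000e-03  9.000e-02]
[-0.226 -0.     0.368 -0.    -0.     0.   ]
```

>>> {"name": "move_arm", "arguments": {
  "motion": [
    [0.13,0.13,0.2,-0.018,0,0.018],
    [0.27,0.27,0.4,-0.036,0,0.036],
    [0.4,0.4,0.6,-0.054,0,0.054],
    [0.53,0.53,0.8,-0.072,0,0.072],
    [0.668,0.674,1,-0.089,0,0.09],
    [0.668,0.674,1,-0.089,0,0.09],
    [0.668,0.674,1,-0.089,0,0.09]
  ]
}}

```text
time: 7.38
tool_pos: [0.518, -0.132, 0.0843]
tool_rot: [-3.139, -0.784, 1.527]
contact_force: [0.4, 0.1, -1.1]
opening: 0.0135
grip_force: 45.0
```

```bash
python3 - <<'E'
from h import *
from cell import robot
s=robot.observe();T0=Tof(s['tool_pos'],s['tool_rot']);print(s['contact_force'],tipnow(T0))
A=turner(-90,0,14,0);print(delta(T0,A))
d=robot.read_camera('wrist');d['T']=T0;pickle.dump(d,open('w4.pkl','wb'))
cv2.imwrite('pics/w4.png',cv2.resize(d['image'][0:300,170:470,::-1],None,fx=2,fy=2,interpolation=cv2.INTER_CUBIC))
E
```

```text
[ 0.43509146  0.11852485 -1.08421211] (array([-110.5,   -3.6,   59.5]), array([0.1, 0.1, 0.1]))
[-0.177 -0.037  0.468 -0.001  0.     0.   ]
```

View pics/w4.png

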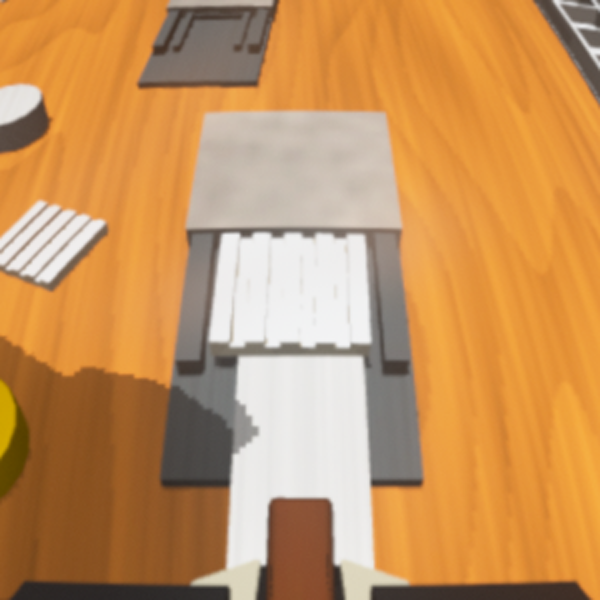

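The tile lies between the walls (205–383 at crop row 340), and the blade (238–366 at row 355) hangs above the apron (162–422, end at row 483), nearly centred. I measure the stand from this view.

```bash
python3 - <<'E'
from h import *
d=pickle.load(open('w4.pkl','rb'));T=d['T']@d['hand_eye']
f=lambda c:(np.array(c)+.5)/2-.5+[170,0]
g=lambda c,z:ray(d,f(c),z,T,True)*1000
ap=g([[162,484],[422,482]],.006);far=g([[205,113],[386,112]],.019);near=g([[188,230],[401,230]],.019)
print(ap.round(1).tolist(),far.round(1).tolist(),near.round(1).tolist())
for a,b in((ap.mean(0),far.mean(0)),(ap.mean(0),near.mean(0))):
    v=b-a;print(np.degrees(np.arctan2(v[1],v[0])),np.linalg.norm(v[:2]))
tip=g([[238,355],[366,355]],.062);print('tip',tip.round(1).tolist(),tip.mean(0))
print('tile',g([[210,342],[370,342],[222,234],[363,234]],.022).round(1).tolist())
print('tip pred',(d['T']@tip_in_tool())[:3,3])
Si=np.linalg.inv(S());h=lambda p:((np.c_[p/1000,np.ones(len(p))]@Si.T)[:,:3]*1000).round(1).tolist()
print(h(ap),h(near),h(far),h(tip))
E
```

```text
[[469.4, -55.6, 6.0], [567.2, -58.9, 6.0]] [[478.4, 170.1, 19.0], [578.2, 166.4, 19.0]] [[475.2, 69.9, 19.0], [572.8, 65.5, 19.0]]
87.47502349068348 225.70484424412325
87.39980371866 125.06634696379832
tip [[502.3, -40.3, 62.0], [543.3, -42.1, 62.0]] [522.75967606 -41.19637992  62.        ]
tile [[488.1, -1.1, 22.0], [551.3, -3.9, 22.0], [491.4, 62.4, 22.0], [554.5, 59.5, 22.0]]
tip pred [ 0.52173084 -0.04156404  0.0595102 ]
[[-126.8, 48.1, 6.0], [-125.8, -49.8, 6.0]] [[-1.2, 47.8, 19.0], [-1.4, -49.9, 19.0]] [[99.0, 49.0, 19.0], [99.7, -50.9, 19.0]] [[-110.1, 16.0, 62.0], [-110.1, -25.1, 62.0]]
```

>>> {"name": "move_arm", "arguments": {
  "motion": [
    [-0.06,-0.012,0.15,0,0,0],
    [-0.12,-0.025,0.31,0,0,0],
    [-0.177,-0.037,0.468,0,0,0],
    [-0.177,-0.037,0.468,0,0,0],
    [-0.177,-0.037,0.468,0,0,0]
  ]
}}

```text
time: 8.05
tool_pos: [0.5152, -0.1107, 0.0389]
tool_rot: [-3.139, -0.785, 1.526]
contact_force: [0.0, 0.9, -0.6]
opening: 0.0137
grip_force: 45.0
```

```bash
python3 - <<'E'
from h import *
from cell import robot
s=robot.observe();T0=Tof(s['tool_pos'],s['tool_rot']);print(s['qpos'].round(2),s['contact_force'],tipnow(T0))
for t in((-85,0,7.3),(-60,0,7.),(-35,0,7.)):print(delta(T0,turner(*t,0)))
E
```

```text
[-0.71  0.82  1.55  0.6   1.37 -0.98] [ 0.02011804  0.86694906 -0.62610537] (array([-89.4,   0.1,  14.1]), array([0.1, 0. , 0.1]))
[-0.017 -0.     0.08  -0.001  0.    -0.   ]
[ 0.157 -0.     0.258 -0.001  0.    -0.   ]
[ 0.334  0.     0.435 -0.001  0.    -0.   ]
```

>>> {"name": "move_arm", "arguments": {
  "motion": [
    [0,0,0.03,0,0,0],
    [-0.01,0,0.06,0,0,0],
    [-0.017,0,0.08,0,0,0],
    [-0.017,0,0.08,0,0,0],
    [-0.017,0,0.08,0,0,0]
  ]
}}

```text
time: 8.68
tool_pos: [0.5152, -0.1063, 0.032]
tool_rot: [-3.139, -0.785, 1.526]
contact_force: [-0.1, 0.3, -0.4]
opening: 0.0136
grip_force: 45.0
```

```bash
python3 - <<'E'
from h import *
from cell import robot
s=robot.observe();T0=Tof(s['tool_pos'],s['tool_rot']);print(s['contact_force'],s['torque'],tipnow(T0))
for t in((-60,0,6.8),(-28,0,6.8)):print(delta(T0,turner(*t,0)))
d=robot.read_camera('wrist');d['T']=T0;pickle.dump(d,open('w5.pkl','wb'))
cv2.imwrite('pics/w5.png',cv2.resize(d['image'][80:230,220:420,::-1],None,fx=4,fy=4,interpolation=cv2.INTER_CUBIC))
E
```

```text
[-0.06768391  0.26545061 -0.41689592] [-0.64219878  0.08286107  0.01294074] (array([-85. ,   0.3,   7.3]), array([0.1, 0. , 0.1]))
[ 0.173  0.001  0.18  -0.001  0.    -0.   ]
[ 0.399  0.002  0.406 -0.001  0.    -0.   ]
```

View pics/w5.png

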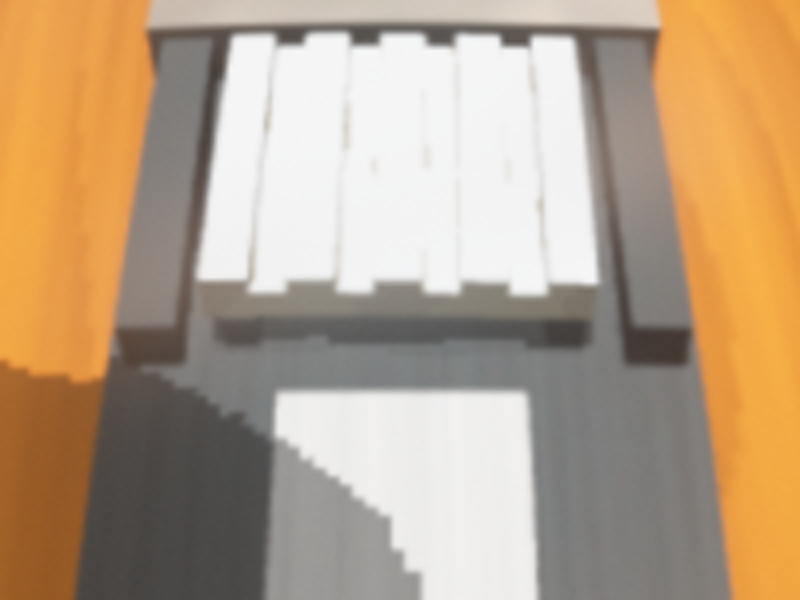

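The blade tip (274–528 at row 392, centre 401) is centred on the stand (103–708, centre 405) within a millimetre, and the slot under the tile lies straight ahead. Slide in.

>>> {"name": "move_arm", "arguments": {
  "motion": [
    [0.03,0,0.035,0,0,0],
    [0.06,0,0.067,0,0,0],
    [0.09,0,0.097,0,0,0],
    [0.12,0,0.127,0,0,0],
    [0.15,0,0.157,0,0,0],
    [0.173,0,0.18,0,0,0],
    [0.173,0,0.18,0,0,0]
  ]
}}

```text
time: 9.6
tool_pos: [0.5162, -0.081, 0.0315]
tool_rot: [-3.138, -0.785, 1.526]
contact_force: [0.2, -0.5, -0.9]
opening: 0.0135
grip_force: 45.0
```

```bash
cat > st.py <<'E'
from h import *
from cell import robot
s=robot.observe();T0=Tof(s['tool_pos'],s['tool_rot']);print(s['time'],s['contact_force'].round(2),s['torque'].round(2),*tipnow(T0))
E
python3 st.py
```

```text
9.6 [ 0.2  -0.49 -0.93] [-0.69  0.12  0.  ] [-59.7   0.4   6.8] [0.1 0.  0.1]
```

>>> {"name": "move_arm", "arguments": {
  "motion": [
    [0.023,0,0.023,0,0,0],
    [0.046,0,0.046,0,0,0],
    [0.069,0,0.069,0,0,0],
    [0.092,0,0.092,0,0,0],
    [0.115,0,0.115,0,0,0],
    [0.138,0,0.138,0,0,0],
    [0.161,0,0.161,0,0,0],
    [0.184,0,0.184,0,0,0],
    [0.205,0,0.205,0,0,0],
    [0.22,0,0.22,0,0,0],
    [0.22,0,0.22,0,0,0]
  ]
}}

```text
time: 10.98
tool_pos: [0.5176, -0.0501, 0.0315]
tool_rot: [-3.139, -0.785, 1.526]
contact_force: [0.1, 0.1, -1.6]
opening: 0.0133
grip_force: 45.0
```

```bash
python3 st.py
```

```text
10.975 [ 0.13  0.1  -1.64] [-0.73  0.07 -0.02] [-28.7   0.4   6.7] [0.1 0.  0.1]
```

>>> {"name": "move_arm", "arguments": {
  "motion": [
    [0.0045,0,0.0045,0,0,0],
    [0.009,0,0.009,0,0,0],
    [0.0135,0,0.0135,0,0,0],
    [0.018,0,0.018,0,0,0],
    [0.0225,0,0.0225,0,0,0],
    [0.027,0,0.027,0,0,0],
    [0.0315,0,0.0315,0,0,0],
    [0.036,0,0.036,0,0,0]
  ]
}}

```text
time: 11.98
tool_pos: [0.5178, -0.0451, 0.0315]
tool_rot: [-3.139, -0.785, 1.526]
contact_force: [0.9, -0.1, -1.7]
opening: 0.0138
grip_force: 45.0
```

>>> {"name": "move_arm", "arguments": {
  "motion": [
    [0.0045,0,0.0045,0,0,0],
    [0.009,0,0.009,0,0,0],
    [0.0135,0,0.0135,0,0,0]
  ]
}}

```text
time: 12.35
tool_pos: [0.5179, -0.0432, 0.0315]
tool_rot: [-3.139, -0.785, 1.526]
contact_force: [-0.5, -0.4, -1.0]
opening: 0.0133
grip_force: 45.0
```

>>> {"name": "move_arm", "arguments": {
  "motion": [
    [0.0045,0,0.0045,0,0,0],
    [0.009,0,0.009,0,0,0],
    [0.0135,0,0.0135,0,0,0]
  ]
}}

```text
time: 12.72
tool_pos: [0.5179, -0.0412, 0.0314]
tool_rot: [-3.139, -0.785, 1.526]
contact_force: [0.5, 0.1, -1.4]
opening: 0.0136
grip_force: 45.0
```

>>> {"name": "move_arm", "arguments": {
  "motion": [
    [0.0045,0,0.0045,0,0,0],
    [0.009,0,0.009,0,0,0],
    [0.0135,0,0.0135,0,0,0]
  ]
}}

```text
time: 13.1
tool_pos: [0.518, -0.0394, 0.0315]
tool_rot: [-3.139, -0.785, 1.526]
contact_force: [-1.3, 0.9, -1.4]
opening: 0.0138
grip_force: 45.0
```

>>> {"name": "move_arm", "arguments": {
  "motion": [
    [0.0045,0,0.0045,0,0,0],
    [0.009,0,0.009,0,0,0],
    [0.0135,0,0.0135,0,0,0]
  ]
}}

```text
time: 13.48
tool_pos: [0.5181, -0.0374, 0.0314]
tool_rot: [-3.139, -0.785, 1.526]
contact_force: [-0.3, 0.2, -0.8]
opening: 0.0139
grip_force: 45.0
```

>>> {"name": "move_arm", "arguments": {
  "motion": [
    [0.0045,0,0.0045,0,0,0],
    [0.009,0,0.009,0,0,0],
    [0.0135,0,0.0135,0,0,0]
  ]
}}

```text
time: 13.85
tool_pos: [0.5182, -0.0356, 0.0315]
tool_rot: [-3.139, -0.785, 1.526]
contact_force: [0.0, -0.9, -2.0]
opening: 0.0137
grip_force: 45.0
```

>>> {"name": "move_arm", "arguments": {
  "motion": [
    [0.0045,0,0.0045,0,0,0],
    [0.009,0,0.009,0,0,0],
    [0.0135,0,0.0135,0,0,0]
  ]
}}

```text
time: 14.22
tool_pos: [0.5183, -0.0336, 0.0315]
tool_rot: [-3.139, -0.785, 1.526]
contact_force: [0.5, -0.0, -1.0]
opening: 0.014
grip_force: 45.0
```

>>> {"name": "move_arm", "arguments": {
  "motion": [
    [0.0045,0,0.0045,0,0,0],
    [0.009,0,0.009,0,0,0],
    [0.0135,0,0.0135,0,0,0]
  ]
}}

```text
time: 14.6
tool_pos: [0.5184, -0.0317, 0.0315]
tool_rot: [-3.139, -0.785, 1.526]
contact_force: [1.3, -0.1, -2.2]
opening: 0.0139
grip_force: 45.0
```

>>> {"name": "move_arm", "arguments": {
  "motion": [
    [0.0045,0,0.0045,0,0,0],
    [0.009,0,0.009,0,0,0],
    [0.0135,0,0.0135,0,0,0]
  ]
}}

```text
time: 14.98
tool_pos: [0.5185, -0.0298, 0.0315]
tool_rot: [-3.139, -0.785, 1.526]
contact_force: [0.2, -0.3, -2.3]
opening: 0.0141
grip_force: 45.0
```

>>> {"name": "move_arm", "arguments": {
  "motion": [
    [0.0045,0,0.0045,0,0,0],
    [0.009,0,0.009,0,0,0],
    [0.0135,0,0.0135,0,0,0]
  ]
}}

```text
time: 15.35
tool_pos: [0.5185, -0.0279, 0.0314]
tool_rot: [-3.139, -0.785, 1.526]
contact_force: [-0.1, 0.5, -1.7]
opening: 0.014
grip_force: 45.0
```

>>> {"name": "move_arm", "arguments": {
  "motion": [
    [0.0045,0,0.0045,0,0,0],
    [0.009,0,0.009,0,0,0],
    [0.0135,0,0.0135,0,0,0]
  ]
}}

```text
time: 15.72
tool_pos: [0.5186, -0.026, 0.0314]
tool_rot: [-3.139, -0.785, 1.526]
contact_force: [-0.6, -0.1, -0.9]
opening: 0.0137
grip_force: 45.0
```

>>> {"name": "move_arm", "arguments": {
  "motion": [
    [0.0045,0,0.0045,0,0,0],
    [0.009,0,0.009,0,0,0],
    [0.0135,0,0.0135,0,0,0]
  ]
}}

```text
time: 16.1
tool_pos: [0.5189, -0.0254, 0.0316]
tool_rot: [-3.14, -0.783, 1.527]
contact_force: [-2.8, -9.3, 2.9]
opening: 0.0137
grip_force: 45.0
```

```bash
python3 st.py; python3 - <<'E'
from h import *
from cell import robot
for n in('wrist',):
    d=robot.read_camera(n);d['T']=Tof(robot.observe()['tool_pos'],robot.observe()['tool_rot']);pickle.dump(d,open('w6.pkl','wb'));cv2.imwrite('pics/w6.png',cv2.resize(d['image'][80:280,200:440,::-1],None,fx=3,fy=3,interpolation=cv2.INTER_CUBIC))
E
```

```text
16.1 [-2.76 -9.32  2.92] [-1.21  0.5   0.48] [-4.1  0.1  6.6] [0.1 0.1 0.1]
```

View pics/w6.png

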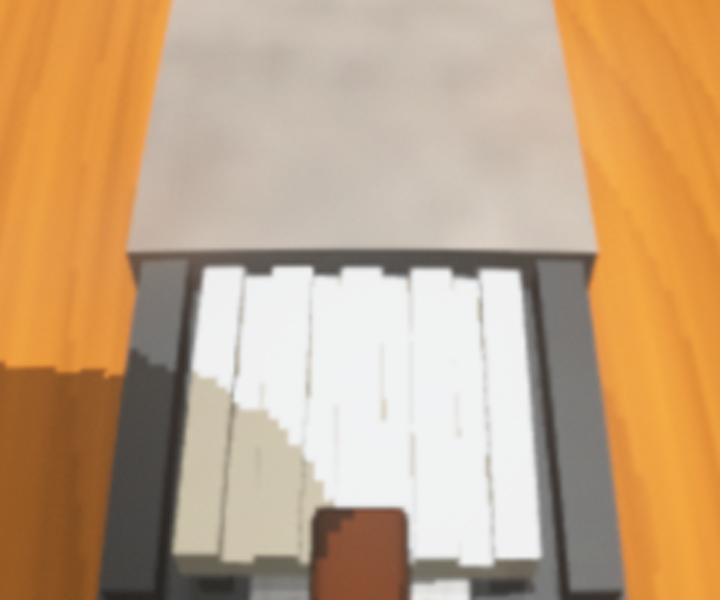

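Contact with the stop at about 9–10 N; the tile is undisturbed (far edge at row 266, step at row 250). Before the tip I check that the wrist swing is within the joint ranges by fitting the arm's lengths.

```bash
cat > kin.py <<'E'
from h import *
from cell import robot
from scipy.optimize import least_squares as LS
s=robot.observe()
D=[([0.96601,0.34262,1.52491,0,1.2754,-0.146],[.23228,.47042,.22613],[-3.14026,-.00019,2.68281]),
([-.562,.298,1.59,0,1.255,-.918],[.4591,-.1989,.2264],[-3.141,-.001,1.927]),
([-0.79540729,1.03388124,1.05444139,0.29991664,1.78343038,-1.19941378],[0.49575492,-0.26540968,0.02867385],[3.14135842,-0.78533996,1.9257833]),
(s['qpos'],s['tool_pos'],s['tool_rot'])]
A=lambda ax,q:R.from_euler(ax,q).as_matrix()
def fk(q,k):
    o,h,a,e,b,L=k; W=A('y',q[1]+q[2]); M=A('z',q[0]);w=W@A('z',q[3])@A('y',q[4])
    return M@(np.array([o,0,h])+A('y',q[1])@[0,0,a]+W@[e,0,b]+w@[0,0,L]), M@w@A('z',q[5])
C=[fk(q,np.ones(6))[1].T@A('xyz',r) for q,p,r in D]
print([R.from_matrix(c).as_rotvec().round(3).tolist() for c in C])
r=LS(lambda k:np.r_[np.concatenate([fk(q,k)[0]-p for q,p,_ in D]),.001*k[[0,3]]],[0,.3,.4,0,.4,.2]);k=r.x;print(k.round(3),abs(r.fun).max())
C=C[0]
lo=np.array([-2.53,-.77,.04,-1,.28,-3.11]);hi=np.array([2.53,2.02,2.7,4.14,2.66,3.11])
def ik(T,q0):
    def f(q):
        p,w=fk(q,k);return np.r_[(p-T[:3,3])*10,R.from_matrix((w@C).T@T[:3,:3]).as_rotvec()]
    s=LS(f,np.clip(q0,lo+1e-3,hi-1e-3),bounds=(lo,hi));return s.x,abs(s.fun).max()
E
cat > path.py <<'E'
from kin import *
q=s['qpos'];T0=Tof(s['tool_pos'],s['tool_rot']);x0,_=tipnow(T0)
print(q.round(2))
prev=q
for th in range(0,121,10):
    sn=np.sin(np.radians(th));x=-4.1-1-11*sn;z=6.8+3*sn
    T=turner(x,0,z,th);q,e=ik(T,q);print(th,delta(T0,T).tolist(),q.round(2),round(e,4),(abs(q-prev).max()/.117).round(2));prev=q
E
python3 path.py
```

```text
[[0.0, 0.0, 1.571], [-0.0, -0.0, 1.571], [-0.0, -0.0, 1.571], [0.0, 0.0, 1.571]]
[-0.054  0.236  0.639  0.032  0.393  0.462] 0.06675162407517898
[-0.59  0.79  1.67  0.69  1.25 -0.96]
0 [-0.008, 0.0, -0.007, -0.001, 0.001, 0.0] [-0.61  0.79  1.69  0.68  1.24 -0.99] 0.0 0.21
10 [0.131, 0.0, -0.093, -0.001, -0.055, 0.0] [-0.52  0.67  1.73  0.6   1.13 -0.84] 0.0 1.24
20 [0.279, 0.0, -0.152, -0.001, -0.11, 0.0] [-0.39  0.57  1.76  0.48  1.02 -0.65] 0.0 1.67
30 [0.433, -0.0, -0.181, -0.001, -0.166, 0.0] [-0.24  0.5   1.77  0.32  0.95 -0.39] 0.0 2.17
40 [0.588, -0.0, -0.181, -0.001, -0.221, 0.0] [-0.07  0.46  1.77  0.11  0.92 -0.09] 0.0 2.57
50 [0.739, 0.0, -0.15, -0.001, -0.277, 0.0] [ 0.11  0.45  1.74 -0.11  0.96  0.21] 0.0 2.62
60 [0.881, 0.0, -0.091, -0.001, -0.333, 0.0] [ 0.28  0.49  1.7  -0.29  1.05  0.48] 0.0 2.25
70 [1.011, 0.0, -0.004, -0.001, -0.388, 0.0] [ 0.43  0.56  1.64 -0.42  1.18  0.68] 0.0 1.72
80 [1.123, 0.0, 0.108, -0.0, -0.444, 0.0] [ 0.55  0.65  1.57 -0.51  1.33  0.82] 0.0 1.24
90 [1.216, 0.001, 0.24, -0.0, -0.499, 0.0] [ 0.64  0.76  1.49 -0.58  1.48  0.92] 0.0 1.27
100 [1.286, 0.001, 0.39, -0.0, -0.555, 0.0] [ 0.72  0.89  1.4  -0.64  1.62  0.99] 0.0 1.26
110 [1.33, 0.001, 0.553, -0.0, -0.61, 0.0] [ 0.77  1.02  1.3  -0.69  1.77  1.03] 0.0 1.23
120 [1.348, 0.001, 0.723, -0.0, -0.666, 0.0] [ 0.81  1.15  1.2  -0.74  1.91  1.05] 0.0 1.2
```

```bash
cat > tab.py <<'E'
from h import *
def pose(th,dx=0):
    sn=np.sin(np.radians(th));return turner(-6.6-10*sn+dx,0,6.8+3*sn,th)
T0=turner(-4.1,0.1,6.6,0.1)
A=[2,7,14,22,30,38,46,53,58,60];B=[66,74,83,92,101,108,113,115]
for th in A:print(th,[float(v) for v in delta(T0,pose(th)).round(3)])
for th in B:print(th,[float(v) for v in delta(pose(60),pose(th)).round(3)])
E
python3 tab.py
```

```text
2 [0.009, 0.001, -0.037, -0.0, -0.011, -0.0]
7 [0.079, 0.001, -0.08, -0.0, -0.038, -0.0]
14 [0.181, 0.001, -0.129, -0.0, -0.077, -0.0]
22 [0.302, 0.001, -0.168, -0.0, -0.122, -0.0]
30 [0.427, 0.001, -0.189, -0.0, -0.166, -0.0]
38 [0.552, 0.001, -0.19, -0.0, -0.211, -0.0]
46 [0.674, 0.001, -0.172, -0.0, -0.255, -0.0]
53 [0.778, 0.001, -0.14, -0.0, -0.294, -0.0]
58 [0.85, 0.001, -0.109, -0.0, -0.322, -0.0]
60 [0.877, 0.001, -0.095, -0.0, -0.333, -0.0]
66 [0.083, 0.0, -0.044, -0.0, -0.033, -0.0]
74 [0.201, 0.0, -0.089, -0.0, -0.078, -0.0]
83 [0.342, -0.0, -0.117, -0.0, -0.128, -0.0]
92 [0.488, -0.0, -0.123, -0.0, -0.178, -0.0]
101 [0.636, -0.0, -0.106, -0.0, -0.228, -0.0]
108 [0.75, -0.0, -0.077, -0.0, -0.267, -0.0]
113 [0.83, -0.0, -0.047, -0.0, -0.294, -0.0]
115 [0.861, -0.0, -0.034, -0.0, -0.306, -0.0]
```

>>> {"name": "move_arm", "arguments": {
  "motion": [
    [0.009,0,-0.037,0,-0.011,0],
    [0.079,0,-0.08,0,-0.038,0],
    [0.181,0,-0.129,0,-0.077,0],
    [0.302,0,-0.168,0,-0.122,0],
    [0.427,0,-0.189,0,-0.166,0],
    [0.552,0,-0.19,0,-0.211,0],
    [0.674,0,-0.172,0,-0.255,0],
    [0.778,0,-0.14,0,-0.294,0],
    [0.85,0,-0.109,0,-0.322,0],
    [0.877,0,-0.095,0,-0.333,0]
  ],
  "newtons": 50
}}

```text
time: 17.4
tool_pos: [0.5208, 0.0331, 0.1006]
tool_rot: [-3.14, 0.263, 1.531]
contact_force: [0.0, -1.2, -1.6]
opening: 0.0135
grip_force: 50.0
```

```bash
python3 st.py
```

```text
17.4 [ 0.02 -1.24 -1.57] [0.14 0.06 0.03] [-12.2   0.9   9.8] [ 0.4 60.   0.2]
```

>>> {"name": "move_arm", "arguments": {
  "motion": [
    [0.073,0,-0.044,0,-0.033,0],
    [0.188,0,-0.089,0,-0.078,0],
    [0.327,0,-0.117,0,-0.128,0],
    [0.473,0,-0.123,0,-0.178,0],
    [0.621,0,-0.106,0,-0.228,0],
    [0.74,0,-0.077,0,-0.267,0],
    [0.82,0,-0.047,0,-0.294,0],
    [0.851,0,-0.034,0,-0.306,0]
  ]
}}

```text
time: 18.4
tool_pos: [0.5249, 0.1157, 0.0843]
tool_rot: [3.137, 1.229, 1.526]
contact_force: [-0.6, 4.2, 12.1]
opening: 0.0138
grip_force: 50.0
```

```bash
python3 st.py; cat > heights.py <<'E'
from h import *
from cell import robot
import sys
out=sys.argv[1]
Si=np.linalg.inv(S())
for n in('top','scene'):
    d=robot.read_camera(n);pickle.dump(d,open(f'{out}_{n}.pkl','wb'));P=cloud(d)@Si[:3,:3].T+Si[:3,3]
    im=d['image'].astype(int);m=(d['range_z']>0)&(im.min(2)>165)&(im.max(2)-im.min(2)<25)&(abs(P[...,1])<.05)&(P[...,0]>-.08)&(P[...,0]<.1)&(P[...,2]>.008)&(P[...,2]<.09)
    p=P[m]*1000;print(n,m.sum(),[np.percentile(p[:,i],[2,50,98]).round(1).tolist() for i in range(3)] if m.sum() else '')
E
python3 heights.py h1
```

```text
18.4 [-0.63  4.15 12.14] [-1.66  0.15 -0.08] [-14.4  -0.1  13.1] [-179.7   64.6 -179.8]
top 128 [[16.2, 22.9, 86.8], [-42.1, -1.0, 30.0], [17.1, 72.1, 84.1]]
scene 526 [[7.0, 44.3, 95.1], [-46.7, -23.5, 46.8], [16.5, 18.9, 83.1]]
```

```bash
python3 - <<'E'
from h import *
a=pickle.load(open('h1_scene.pkl','rb'))['image'][190:310,260:420,::-1];b=pickle.load(open('h1_top.pkl','rb'))['image'][180:300,205:365,::-1]
cv2.imwrite('pics/h1.png',cv2.resize(np.hstack([a,b]),None,fx=2.5,fy=2.5,interpolation=cv2.INTER_CUBIC))
E
```

```text
(no output)
```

View pics/h1.png

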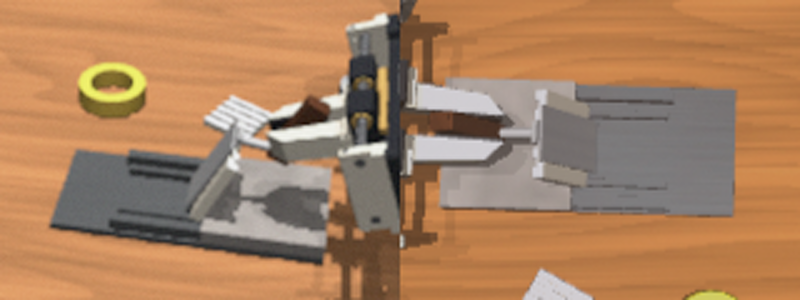

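The picture (left scene view, right top view) shows the blade leaning past vertical with the tile (pale slab, top view columns 535–605) still against it. It is wedged between the step edge and the neck, with about 12 N upward on the tool. Lifting the turner along its blade should free the tile to fall forward.

>>> {"name": "move_arm", "arguments": {
  "motion": [
    [-0.03,0,-0.025,0,0,0],
    [-0.062,0,-0.05,0,0,0],
    [-0.093,0,-0.074,0,0,0],
    [-0.124,0,-0.098,0,0,0],
    [-0.124,0,-0.098,0,0,0],
    [-0.124,0,-0.098,0,0,0]
  ]
}}

```text
time: 19.25
tool_pos: [0.5249, 0.1191, 0.0963]
tool_rot: [-3.135, 1.222, 1.534]
contact_force: [-0.3, -0.5, -1.0]
opening: 0.0137
grip_force: 50.0
```

```bash
python3 st.py;python3 heights.py h2; python3 - <<'E'
from h import *
# smooth-side tile pixels: compare colour of the slab between frames at shelf
d=pickle.load(open('h2_top.pkl','rb'));P=cloud(d);Si=np.linalg.inv(S());Q=(P@Si[:3,:3].T+Si[:3,3])*1000;im=d['image']
for y in(-25,0,25):
    for x in range(-20,100,8):
        k=np.hypot(Q[...,0]-x,Q[...,1]-y);k[d['range_z']==0]=1e9;v,u=np.unravel_index(k.argmin(),k.shape)
        print((x,y),Q[v,u,2].round(0),im[v,u].tolist(),end=' ') if k.min()<3 else print((x,y),'-',end=' ')
    print()
E
```

```text
19.25 [-0.26 -0.45 -0.97] [ 0.78  0.05 -0.02] [-10.6   0.5  24.7] [179.7  65.  179.6]
top 573 [[-4.1, 36.3, 61.8], [-35.5, 12.2, 30.3], [17.7, 27.2, 88.2]]
scene 729 [[-1.3, 41.5, 94.1], [-45.8, -14.4, 46.7], [16.8, 25.9, 30.3]]
(-20, -25) 10.0 [102, 98, 98] (-12, -25) 13.0 [102, 97, 98] (-4, -25) 28.0 [208, 205, 210] (4, -25) 29.0 [194, 190, 194] (12, -25) 29.0 [169, 164, 167] (20, -25) - (28, -25) - (36, -25) 26.0 [208, 204, 209] (44, -25) 24.0 [208, 205, 209] (52, -25) 27.0 [207, 204, 209] (60, -25) 110.0 [201, 197, 197] (68, -25) 114.0 [192, 185, 181] (76, -25) 118.0 [191, 185, 182] (84, -25) 119.0 [207, 205, 209] (92, -25) 124.0 [207, 205, 209] 
(-20, 0) 7.0 [125, 123, 125] (-12, 0) 27.0 [114, 109, 110] (-4, 0) 44.0 [114, 109, 108] (4, 0) 61.0 [115, 109, 108] (12, 0) 78.0 [113, 107, 107] (20, 0) 92.0 [120, 116, 116] (28, 0) 93.0 [183, 177, 178] (36, 0) 90.0 [186, 180, 182] (44, 0) 28.0 [207, 204, 209] (52, 0) 90.0 [98, 77, 67] (60, 0) 103.0 [74, 50, 39] (68, 0) 120.0 [73, 50, 38] (76, 0) 133.0 [76, 50, 38] (84, 0) 134.0 [104, 66, 46] (92, 0) 128.0 [93, 62, 44] 
(-20, 25) 10.0 [117, 112, 113] (-12, 25) 12.0 [114, 110, 112] (-4, 25) 29.0 [207, 204, 209] (4, 25) 27.0 [208, 205, 209] (12, 25) 30.0 [207, 204, 209] (20, 25) 28.0 [208, 205, 210] (28, 25) 26.0 [207, 205, 209] (36, 25) 30.0 [208, 205, 210] (44, 25) 29.0 [208, 205, 209] (52, 25) 24.0 [207, 204, 208] (60, 25) 20.0 [163, 153, 148] (68, 25) 17.0 [165, 154, 150] (76, 25) 116.0 [112, 104, 95] (84, 25) 103.0 [83, 71, 64] (92, 25) 123.0 [194, 191, 195]
```

The tile has fallen flat on the shelf (top at z ≈ 28 mm), overhanging the step by about 5 mm. The blade edge is just behind it, so I nudge it fully onto the shelf.

>>> {"name": "move_arm", "arguments": {
  "motion": [
    [0.008,0,-0.022,0,0,0],
    [0.016,0,-0.044,0,0,0],
    [0.024,0,-0.066,0,0,0],
    [0.032,0,-0.088,0,0,0],
    [0.04,0,-0.11,0,0,0],
    [0.048,0,-0.132,0,0,0],
    [0.055,0,-0.15,0,0,0],
    [0.055,0,-0.15,0,0,0]
  ]
}}

```text
time: 20.35
tool_pos: [0.5257, 0.1353, 0.0964]
tool_rot: [-3.136, 1.222, 1.534]
contact_force: [-0.2, -0.4, -1.0]
opening: 0.0136
grip_force: 50.0
```

```bash
python3 st.py; python3 - <<'E'
from h import *
from cell import robot
s=robot.observe();T0=Tof(s['tool_pos'],s['tool_rot'])
d=robot.read_camera('top');pickle.dump(d,open('h3.pkl','wb'));Si=np.linalg.inv(S())
im=d['image'].astype(int)
V,U=np.mgrid[:480,:640];p=ray(d,np.c_[U.ravel(),V.ravel()],.028).reshape(480,640,3);q=(p@Si[:3,:3].T+Si[:3,3])*1000
m=(im.min(2)>190)&(abs(q[...,1]-20)<18)&(q[...,0]>-20)&(q[...,0]<90)
for y in range(10,34,4):
    k=m&(abs(q[...,1]-y)<2); print(y,q[k][:,0].min().round(1) if k.any() else '',q[k][:,0].max().round(1) if k.any() else '')
# next: back off, up, then unrotate
A=turner(-20,0,45,115);B=turner(-60,0,90,60);Cc=turner(-110,0,70,0)
for a,b in((T0,A),(A,B),(B,Cc)):print(delta(a,b).tolist())
E
```

```text
20.35 [-0.18 -0.45 -1.05] [0.79 0.03 0.02] [ 5.7  0.4 24.9] [179.8  65.  179.7]
10 49.5 89.1
14 43.6 70.1
18 17.0 69.9
22 9.3 69.8
26 9.2 69.6
30 9.1 69.4
[-0.277, 0.002, 0.173, -0.0, 0.0, 0.001]
[-1.028, -0.0, 0.951, 0.0, 0.306, 0.0]
[-0.904, -0.0, 1.133, 0.0, 0.333, 0.0]
```

>>> {"name": "move_arm", "arguments": {
  "motion": [
    [-0.034,0,0.094,0,0,0],
    [-0.1,0,0.14,0,0,0],
    [-0.19,0,0.16,0,0,0],
    [-0.277,0,0.173,0,0,0],
    [-0.277,0,0.173,0,0,0]
  ]
}}

```text
time: 21.02
tool_pos: [0.5249, 0.1092, 0.1176]
tool_rot: [-3.14, 1.222, 1.529]
contact_force: [0.2, -0.0, -0.5]
opening: 0.0136
grip_force: 50.0
```

>>> {"name": "move_arm", "arguments": {
  "motion": [
    [-0.14,0,0.14,0,0.04,0],
    [-0.28,0,0.27,0,0.08,0],
    [-0.42,0,0.4,0,0.125,0],
    [-0.57,0,0.54,0,0.17,0],
    [-0.71,0,0.68,0,0.215,0],
    [-0.86,0,0.82,0,0.26,0],
    [-1,0,0.95,0,0.306,0],
    [-1,0,0.95,0,0.306,0],
    [-1,0,0.95,0,0.306,0]
  ]
}}

```text
time: 22.15
tool_pos: [0.5189, -0.0138, 0.1777]
tool_rot: [-3.138, 0.262, 1.528]
contact_force: [-0.3, 0.2, -1.6]
opening: 0.0136
grip_force: 50.0
```

>>> {"name": "move_arm", "arguments": {
  "motion": [
    [-0.1,0,0.1,0,0.035,0],
    [-0.2,0,0.2,0,0.07,0],
    [-0.3,0,0.3,0,0.105,0],
    [-0.4,0,0.4,0,0.14,0],
    [-0.5,0,0.5,0,0.18,0],
    [-0.6,0,0.6,0,0.22,0],
    [-0.7,0,0.75,0,0.26,0],
    [-0.8,0,0.88,0,0.3,0],
    [-0.9,0,1,0,0.333,0],
    [-0.9,0,1,0,0.333,0],
    [-0.9,0,1,0,0.333,0]
  ]
}}

```text
time: 23.52
tool_pos: [0.5145, -0.125, 0.1044]
tool_rot: [-3.136, -0.784, 1.527]
contact_force: [-1.3, 0.9, -0.4]
opening: 0.0139
grip_force: 50.0
```

```bash
python3 st.py; python3 - <<'E'
from h import *
from cell import robot
s=robot.observe();T0=Tof(s['tool_pos'],s['tool_rot'])
Tg=np.load('Tgrasp.npy');U=Tg.copy();U[2,3]+=.06;M=Tg.copy();M[2,3]+=.004
print(delta(T0,U).tolist(),delta(U,M).tolist(),delta(M,Tg).tolist())
E
```

```text
23.525 [-1.33  0.88 -0.42] [-0.67  0.02  0.04] [-103.7    0.4   79.6] [0.2 0.1 0.2]
[-1.11, -0.13, -0.885, 0.088, 0.0, -0.09] [-0.396, -0.0, 0.396, 0.0, -0.0, -0.0] [-0.028, -0.0, 0.028, 0.0, -0.0, -0.0]
```

>>> {"name": "move_arm", "arguments": {
  "motion": [
    [-0.2,-0.02,-0.16,0.018,0,-0.018],
    [-0.4,-0.05,-0.32,0.035,0,-0.036],
    [-0.6,-0.07,-0.48,0.053,0,-0.054],
    [-0.8,-0.1,-0.64,0.07,0,-0.072],
    [-1,-0.12,-0.8,0.088,0,-0.09],
    [-1,-0.12,-0.8,0.088,0,-0.09],
    [-1,-0.12,-0.8,0.088,0,-0.09]
  ]
}}

```text
time: 24.4
tool_pos: [0.4975, -0.2516, 0.0914]
tool_rot: [3.139, -0.784, 1.926]
contact_force: [-0.4, 0.5, -1.1]
opening: 0.0139
grip_force: 50.0
```

```bash
python3 - <<'E'
from h import *
from cell import robot
s=robot.observe();T0=Tof(s['tool_pos'],s['tool_rot'])
Tg=np.load('Tgrasp.npy');U=Tg.copy();U[2,3]+=.03;M=Tg.copy();M[2,3]+=.004
print(delta(T0,U).tolist(),delta(U,M).tolist(),delta(M,Tg).tolist())
d=robot.read_camera('wrist');a=pickle.load(open('w3.pkl','rb'))['image'];b=d['image'];pickle.dump(d,open('w7.pkl','wb'))
c=[x[150:300,260:380,::-1] for x in(a,b)]
cv2.imwrite('pics/cmp.png',cv2.resize(np.hstack(c),None,fx=3.3,fy=3.3,interpolation=cv2.INTER_CUBIC))
for x in(a,b):
    g=x.min(2).astype(int);s_=x.max(2).astype(int)-g;print([ (int(np.where((g[r,260:380]>115)&(s_[r,260:380]<25))[0].min()+260),int(np.where((g[r,260:380]>115)&(s_[r,260:380]<25))[0].max()+260)) if ((g[r,260:380]>115)&(s_[r,260:380]<25)).any() else None for r in range(168,250,8)])
    col=[int(g[r,320]) for r in range(168,190)];print(col)
    print([int(x[r,321,0])-int(x[r,321,2]) for r in range(240,262)])
E
```

```text
[-0.318, -0.065, 0.144, 0.001, 0.0, 0.0] [-0.184, -0.0, 0.184, 0.0, -0.0, -0.0] [-0.028, -0.0, 0.028, 0.0, -0.0, -0.0]
[None, None, (289, 351), (289, 352), (288, 352), (287, 352), (287, 353), (286, 353), (286, 354), (286, 355), (285, 355)]
[38, 38, 39, 39, 38, 38, 38, 39, 47, 85, 133, 164, 171, 172, 170, 171, 171, 171, 171, 172, 171, 171]
[5, 4, 3, 4, 5, 4, 5, 7, 25, 62, 104, 112, 115, 115, 116, 116, 116, 116, 116, 117, 116, 118]
[None, None, (290, 349), (289, 350), (288, 351), (288, 352), (288, 353), (287, 353), (286, 354), (285, 354), (285, 355)]
[49, 50, 50, 50, 50, 49, 50, 49, 48, 50, 51, 50, 57, 84, 121, 140, 145, 144, 145, 145, 145, 146]
[2, 1, 1, 2, 2, 1, 1, 2, 3, 9, 40, 79, 98, 105, 106, 106, 106, 105, 107, 105, 106, 106]
```

View pics/cmp.png

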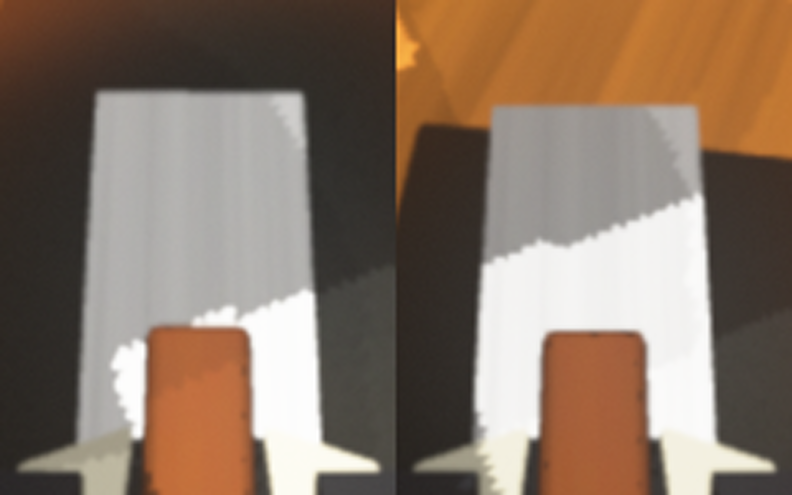

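Left is the view at the first grasp, right is now: the tip edge is about 4 px lower (row 92 → 106 in the crop). So the turner has tipped about 1° nose-down in the grip, and I compensate while laying it down.

>>> {"name": "move_arm", "arguments": {
  "motion": [
    [-0.1,-0.02,0.05,0,0.002,0],
    [-0.2,-0.045,0.1,0,0.004,0],
    [-0.318,-0.065,0.144,0.001,0.006,0],
    [-0.318,-0.065,0.144,0.001,0.006,0]
  ]
}}

```text
time: 24.95
tool_pos: [0.4946, -0.2672, 0.0563]
tool_rot: [-3.14, -0.806, 1.924]
contact_force: [-0.8, 0.6, -0.3]
opening: 0.0136
grip_force: 50.0
```

>>> {"name": "move_arm", "arguments": {
  "motion": [
    [-0.06,0,0.06,0,0,0],
    [-0.12,0,0.12,0,0,0],
    [-0.16,0,0.16,0,0,0],
    [-0.184,0,0.184,0,0,0],
    [-0.184,0,0.184,0,0,0],
    [-0.184,0,0.184,0,0,0]
  ]
}}

```text
time: 25.7
tool_pos: [0.4952, -0.2667, 0.0322]
tool_rot: [3.141, -0.803, 1.926]
contact_force: [-1.0, 0.5, -0.3]
opening: 0.0134
grip_force: 50.0
```

```bash
python3 st.py; python3 - <<'E'
from h import *
from cell import robot
s=robot.observe();T0=Tof(s['tool_pos'],s['tool_rot'])
Tg=np.load('Tgrasp.npy');print(delta(T0,Tg).tolist(),(T0[:3,3]-Tg[:3,3])*1000)
E
```

```text
25.7 [-1.    0.53 -0.3 ] [-0.65 -0.21  0.  ] [-252.8   48.5    9.2] [22.9 -1.  -0. ]
[-0.019, 0.01, 0.032, -0.0, -0.006, 0.0] [-0.58085455 -1.26307471  3.55825675]
```

>>> {"name": "move_arm", "arguments": {
  "motion": [
    [-0.004,0,0.008,0,0,0],
    [-0.008,0.004,0.015,0,0,0],
    [-0.012,0.006,0.021,0,0,0],
    [-0.015,0.008,0.026,0,0,0],
    [-0.017,0.008,0.029,0,0,0],
    [-0.017,0.008,0.029,0,0,0]
  ]
}}

```text
time: 26.45
tool_pos: [0.4955, -0.2656, 0.0292]
tool_rot: [3.141, -0.804, 1.926]
contact_force: [0.9, -3.4, 3.3]
opening: 0.0138
grip_force: 50.0
```

```bash
python3 st.py
```

```text
26.45 [ 0.91 -3.42  3.31] [-0.03  0.23  0.16] [-251.7   48.2    6.2] [22.9 -1.1 -0. ]
```

Light contact (about 4 N) with the mat; release and back off.

>>> {"name": "move_arm", "arguments": {
  "motion": [
    [0,0,0,0,0,0],
    [0,0,0,0,0,0],
    [0,0,0,0,0,0],
    [0,0,0,0,0,0]
  ],
  "fingers": -0.15
}}

```text
time: 26.95
tool_pos: [0.4955, -0.2653, 0.0286]
tool_rot: [-3.142, -0.804, 1.926]
contact_force: [0.5, 0.2, 0.5]
opening: 0.0389
grip_force: 0.0
```

>>> {"name": "move_arm", "arguments": {
  "motion": [
    [0,0,-0.1,0,0,0],
    [0,0,-0.25,0,0,0],
    [0,0,-0.5,0,0,0],
    [0,0,-0.8,0,0,0],
    [0,0,-1,0,0,0],
    [0,0,-1,0,0,0]
  ]
}}

```text
time: 27.7
tool_pos: [0.5209, -0.3344, 0.099]
tool_rot: [3.14, -0.801, 1.926]
contact_force: [0.2, -0.6, 0.3]
opening: 0.039
grip_force: 0.0
```

>>> {"name": "move_arm", "arguments": {
  "motion": [
    [0.2,0,-0.2,0,0,0],
    [0.4,0,-0.4,0,0,0],
    [0.6,0,-0.6,0,0,0],
    [0.8,0,-0.8,0,0,0],
    [0.8,0,-0.8,0,0,0]
  ]
}}

```text
time: 28.32
tool_pos: [0.5216, -0.3349, 0.2128]
tool_rot: [3.139, -0.801, 1.928]
contact_force: [0.9, 0.1, -1.0]
opening: 0.0388
grip_force: 0.0
```

```bash
python3 - <<'E'
from h import *
from cell import robot
s=robot.observe();T0=Tof(s['tool_pos'],s['tool_rot']);print(s['time'],s['tool_pos'])
d=robot.read_camera('scene');t=robot.read_camera('top');o=pickle.load(open('top.pkl','rb'));pickle.dump(t,open('end_top.pkl','wb'))
Si=np.linalg.inv(S())
V,U=np.mgrid[:480,:640]
def rect(d,m,z,n):
    m=cv2.morphologyEx(m.astype(np.uint8),cv2.MORPH_OPEN,np.ones((2,2)));k,l,st,c=cv2.connectedComponentsWithStats(m);k=1+st[1:,4].argmax()
    vv,uu=np.where(l==k);p=ray(d,np.c_[uu,vv],z)[:,:2]*1000;r=cv2.minAreaRect(p.astype(np.float32));H=cloud(d)[l==k][:,2]*1000
    print(n,st[k][:4],np.round(r[0],1),np.round(r[1],1),round(r[2],1),'z',np.percentile(H,[10,50,90]).round(1))
for n,c in(('was',o),('now',t)):
    im=c['image'].astype(int);sat=im.max(2)-im.min(2)
    rect(c,(U>360)&(U<495)&(V>205)&(V<300)&(im.mean(2)>120)&(sat<30)&(c['range_z']>0),.0065,'blade '+n)
    H=cloud(c)[...,2]; 
    if n=='now': rect(c,(U>200)&(U<350)&(V>205)&(V<275)&(im.min(2)>185)&(sat<25)&(c['range_z']>0),.028,'tile')
diff=abs(t['image'].astype(int)-o['image']).max(2)>60
k,l,st,c=cv2.connectedComponentsWithStats(diff.astype(np.uint8));print([x.tolist() for x in st[1:] if x[4]>40])
cv2.imwrite('pics/end.png',t['image'][:,:,::-1])
E
```

```text
28.325 [ 0.52159157 -0.33488994  0.21284443]
blade was [401 245  42  32] [ 477.2 -218.6] [39.8 78. ] 20.5 z [3.9 6.  8.1]
blade now [403 245  41  25] [ 475.8 -220.6] [39.5 77.3] 20.6 z [4.4 6.2 8.8]
tile [237 221  34  34] [523.  106.5] [62.5 63.2] 89.1 z [25.4 27.3 29.1]
[[0, 123, 640, 357, 54506], [629, 163, 11, 13, 79], [466, 175, 32, 9, 108], [236, 220, 34, 33, 1062], [278, 222, 34, 34, 933], [400, 246, 44, 30, 604], [469, 246, 18, 24, 203], [364, 249, 9, 7, 43], [354, 269, 25, 8, 131], [321, 314, 17, 5, 59], [293, 338, 40, 5, 118], [457, 355, 23, 15, 131], [433, 377, 18, 11, 55], [402, 390, 31, 20, 130], [326, 437, 36, 30, 110], [191, 451, 29, 29, 319], [314, 466, 38, 14, 338]]
```

```bash
python3 -c "
from cell import robot
print(robot.hand_in())"
```

```text
the job is handed in; nothing more can be done
None
```

I handed the job in at 28 s of the 67 s limit: by the last camera measurements, the tile lies flat on the shelf grooves down, and the turner is back flat on its mat within about 2 mm of its start, pointing as before. The blade met the stop at about 10 N. While tipping, the tile jammed once between the step edge and the turner's neck, at about 12 N; I freed it by lifting the turner, then nudged it fully onto the shelf with the blade.

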